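Shut the lock-cylinder case and snap its draw latch over centre

ROBOT

A 6-joint arm with a two-finger parallel gripper is mounted at the origin on the work surface. World frame = base frame: x ahead of the robot, y to its left, z up, the work surface at z = 0. Lengths are in m, angles in rad, forces in N, time in s.
With the tool pointing down it reaches from about 0.3 to 0.875 m from the base axis. Payload 6.4 kg.
Tool frame: the origin (TCP) lies midway between the tips of the shut fingers; the grasp point (between the pads) lies 19 mm behind it; y points along the fingers, x is the direction in which the jaws open and shut, and the axes are right-handed (so a half turn about y gives the same grasp; the last joint's range is limited). The gripper opens to 85 mm and grips with 20 to 120 N. Pads are 22 mm wide; open, the fingers measure 114 mm over their backs; the gripper's body (76 mm by 85 mm) begins 54 mm behind the grasp point. The pads swing forward as they close: fully open they stand 13 mm farther back than shut.
Start: joints at [-1.481, 0.181, 1.607, -0, 1.354, -0.206], TCP at [0.168, -0.55, 0.231] pointing down, gripper open.
Joint ranges: [-2.99, 2.99], [-0.89, 2.07], [0.3, 2.58], [-1.14, 4.28], [0, 2.63], [-3.12, 3.12]. Speed limits (rad/s): [2.57, 2.57, 3.01, 3.14, 3.14, 3.14].

INTERFACE

Orientations are given as a unit quaternion [w, x, y, z].
In Python, from bench import ctrl gives the robot as it stands.
- The arm moves only by the tool step_arm, never from a script. Its argument "commands" is a list of rows, each a list of 7 numbers: the turn, a rotation vector about the tool's x, y, z in units of 6 degrees (1.0 is 6 degrees), then the shift along the tool's x, y, z in units of 30 mm (1.0 is 30 mm), then the opening, from 0 (shut) to 1 (fully open). A call has 1 to 10 rows; each row shifts and turns the commanded pose from where the row before left it, along the tool's axes as they then stand; what a row does not reach is not made up. A row lasts 1/10 s, in which the tool goes at most 50 mm and 8.59 degrees, less where a joint would pass 70% of its speed; a pose out of reach is approached as far as the arm can. A call with a number of a shift or a turn outside -1 to 1 is refused whole. A call with a gripper value outside its range is refused whole. The fingers move at their own pace and stop on an object; the grip force is fixed at half the most. Time passes only in rows, so rows that do not move let the fingers close. It gives the time, the measured TCP pose, the force and the opening at its end, in the units of the state.
- ctrl.get_obs(): the state, without advancing time (a new reading comes with each control period).
- ctrl.camera(name): name is "scene" or "top"; returns (picture, depth): 420x560x3 uint8, blue, green, red; 420x560 float32, m along the optical axis (not along the pixel's ray), 0 where there is no reading.
- ctrl.get_calibration(name): a dict with "intrinsics" (3x3 intrinsics, pixels), "R" (3x3) and "t" (3): a world point X has camera coordinates R X + t. Camera axes: x right, y down, z forward; pixel columns grow to the right and rows downward; lengths in m; the calibration is good to about 2 mm. A picture is of the moment at which its call begins. get_calibration takes no time and is no camera call.
- ctrl.hand_in(): hands the job in, once; it reports no verdict.
Trained networks look in the newest picture that a camera, given by its name, has taken for a name from the list of things; names that differ only in an ending like _2 or _b are one class to them, and where a whole thing is asked for, a point or a joint stands for the part that bears it (a point fixed in the world has none). Each returns a list of dicts, best first, with "p" (0 to 1); they miss things now and then, are a little off and sometimes report something else, mostly with a low value. They report only what shows in the picture. A call takes as long as a camera call.
- ctrl.boxes_of(thing, camera): "point" ([x, y, z] in m, in the coordinates of the camera as it stood for that picture, good to about 4 mm: the middle of the surface that is visible of it).
- ctrl.silhouettes(thing, camera): "pixels" (420x560 bool, what is visible of it).
The state is a dict: "time_s": time; "q": joint angles; "dq": joint speeds; "joint_efforts": joint torques, N m; "eef_pos": TCP position; "eef_rot": TCP orientation; "wrist_force": force on the tool from outside, world axes, zero at the start; "torque": the same for the moment, N m; "opening": opening from 0.0 (shut) to 1.0 (fully open).
Only numpy, scipy, OpenCV 4.12 (cv2) and the standard library are available. Lean on these libraries where they do the work, as an engineer would, in place of code of your own. Each camera call takes 0.05 s, during which the arm holds its last target.

TASK

Shut the open lid of the green case onto its seal, swing the draw latch's lever up to its stop and tip the wire loop over so that it drops behind the keeper hook on the lid, then throw the lever down over centre until it snaps flat and stays, with the lid clamped. Press no harder than the job needs: do not ram the lid down to its metal stop. Leave the parts and tools lying round the case where they are.

Things in the scene. Friction and masses are not known exactly. Their poses are not given: they have to be found in the camera images.
- carrier: Green enamel case fixed to the bench, 210 mm wide (y), 150 mm high shut. x points from the sloped front to the hinged back, z up. Origin: on the bench, mid-width, 111 mm behind the front foot. The front slopes at 35 degrees: 18 mm high at x=-111, 95 at x=0, 150 at x=78 mm (top 50 mm on the lid). Lid stays where left: 5 N at its front moves it; on the seal 10 N more presses it 0.005 rad.
- lid_press (a point): Point on the lid's flat top, mid-width, 25 mm behind its front top edge; a good place to push it shut from above. Its axes are the lid's: z is square to the lid's top, so the tilt of z is the lid's angle (0 = hard down on the metal stop). Shut, it is 162 mm in front of the lid's hinge axis and 33.5 mm above it; that axis runs along y at x=262, z=116 mm in the case frame.
- keeper (a point): Where the middle of the loop bar lies when hooked: at the root of the keeper, on its uphill (back) side, 4 mm off the lid's sloped apron. The keeper is a steel hook plate 44 mm wide (y), 4 mm thick, standing 21 mm off the apron, leaning 15 degrees uphill. Axes are the lid's. A sprung rubber strip inside the front rim meets the lid at 0.05 rad; the latch draws it to about 0.016.
- lever (a joint): Latch lever angle. 0: latched, flat along the slope, tip downhill to the front. Grows as the tip swings up and back to the open stop at 1.85. Lever's angle above the horizontal = this minus 0.611. Stays where left (1 N at the tip). The loop clears the keeper only above about 1.6. Loop hooked, it is heavy below 1.3 (up to 9 N at the tip), passes dead centre near 0.45, then snaps to 0 by itself.
- lever_pivot (a point): Lever pivot (axis along the case's y), at x=-8, y=0, z=106 mm in the case frame. The lever is a steel plate 22 mm wide, 5 mm thick, from here out to the tip; its upper face (which faces the lid when open) is 4.5 mm off the pivot.
- lever_tip (a point): Centre of the lever's rolled tip: a bar 12 mm thick, 22 mm wide, 117 mm from the pivot (2.5 mm to the upper face's side).
- loop (a joint): Angle of the wire loop on the lever. 0: latched, loop and lever pointing opposite ways; 2.97: stop, folded back against the lever. Swings freely and falls by its own weight. With the lever at its open stop the folded loop leans about 9 degrees to the front of upright; pushed past upright towards the lid it drops over onto the lid by itself.
- loop_hinge (a point): Hinge of the loop on the lever's crank, 16 mm from the lever's pivot (axis along y).
- loop_bar (a point): Middle of the loop's cross bar: 6 mm round wire, 80 mm long along y, 78 mm from the loop's hinge and joined to it by a wire at each end. Folded back it rests on the 22 mm wide lever and overhangs it 29 mm each side: there it can be pushed off the lever from the front.
- handle: Bystander: black bakelite interior door handle, 140 mm long, lying beside the case.
- rod_end: Bystander: chromed rod end with an eye, 120 mm long.
- collar: Bystander: brass retaining collar, 66 mm across, 16 mm high.
- cylinder: Bystander: spare zinc lock cylinder standing upright, 75 mm tall, 38 mm across.
- driver: Bystander: screwdriver with a wooden handle, 200 mm long.
- striker: Bystander: door striker, a 75 mm steel plate with an upright wire staple 38 mm high.

How it is judged:
On the way, in this order (a step that is already met when the one before it is completed fails the run):
1. the lid is shut down onto its seal (angle between lid_press's own z axis and vertical below 0.07 rad), for 0.3 s.
2. the loop bar lies behind the keeper hook (x of loop_bar in the frame of keeper above -0.004 m and distance between loop_bar and keeper below 0.022 m), for 0.3 s.
At the end, for the whole second after the job is handed in: The lever lies flat in its latched place (within 0.06 rad), the loop bar is seated behind the keeper (within 6 mm), and the lid is drawn down against its seal (below 0.028 rad) (value of joint lever below 0.06 rad and angle between lid_press's own z axis and vertical below 0.028 rad and distance between loop_bar and keeper below 0.006 m); the robot touches nothing.
It fails at once if the lid is rammed down onto its metal stop (angle between lid_press's own z axis and vertical below 0.0015 rad).
It fails at once if a part or tool lying round the case is moved by more than 30 mm (distance of any of handle, rod_end, collar, cylinder, driver, striker from where it was at the start of the episode above 0.03 m).
It also fails if it takes over 58 s, if anything falls off the work surface, if the arm or the gripper's body presses on something with over 40 N, if the wrist force passes 120 N, or if a joint passes its speed limit or range.

## Working session

There is one attempt and no reset: what is moved stays moved. The work goes in short steps, Python scripts to look and compute and a tool call to move; the robot and the scene stay as the last step left them, time stands still between calls to the robot, and variables do not carry over. Pictures are saved under pics/ and viewed, and the job is handed in when it is done.

Besides the shell and the picture viewer there is one more tool, called after "Call:" as name(argument=value, ...), one argument or row to a line, values as JSON. step_arm: Moves the arm, as the interface text tells. Its arguments: {"type":"object","properties":{"commands":{"type":"array"}},"required":["commands"]}

```bash
ls; mkdir -p pics
cat > h.py <<'E'
import numpy as np, cv2
from bench import ctrl
E
python3 - <<'E'
from h import *
o=ctrl.get_obs(); print({k:np.round(v,3).tolist() for k,v in o.items()})
for n in ("scene","top"):
    im,d=ctrl.camera(n); cv2.imwrite(f"pics/{n}0.png",im); np.save(f"{n}_d.npy",d); np.save(f"{n}_i.npy",im)
    c=ctrl.get_calibration(n); print(n,c)
    R,t=np.array(c["R"]),np.array(c["t"])
    for th in ["carrier","lid_press","keeper","lever_pivot","lever_tip","loop_hinge","loop_bar","handle","rod_end","collar","cylinder","driver","striker"]:
        r=ctrl.boxes_of(th,n)
        print(th,[(round(x["p"],2),np.round(R.T@(np.array(x["point"])-t),3).tolist()) for x in r[:2]])
E
```

```text
pics
{'time_s': 0.0, 'q': [-1.481, 0.182, 1.608, 0.0, 1.354, -0.206], 'dq': [-0.0, 0.0, 0.001, -0.002, -0.002, -0.001], 'joint_efforts': [-0.0, -44.488, -35.133, -0.0, 0.009, 0.0], 'eef_pos': [0.168, -0.549, 0.23], 'eef_rot': [0.569, -0.568, 0.421, -0.42], 'wrist_force': [-0.028, -0.339, -0.031], 'torque': [-0.001, 0.013, 0.016], 'opening': 0.999}
scene {'intrinsics': array([[468.31107425,   0.        , 274.92270402],
       [  0.        , 468.31107425, 209.81142368],
       [  0.        ,   0.        ,   1.        ]]), 'R': array([[-0.80984031,  0.5866421 , -0.00311798],
       [ 0.48571263,  0.66751086, -0.56436911],
       [-0.32900139, -0.4585633 , -0.82551668]]), 't': array([ 0.44223254, -0.23251777,  1.34788181])}
carrier [(0.64, [0.725, 0.121, 0.154])]
lid_press [(0.62, [0.768, 0.093, 0.245])]
keeper [(0.61, [0.771, 0.093, 0.243]), (0.53, [0.723, 0.121, 0.153])]
lever_pivot [(0.63, [0.512, 0.102, 0.144])]
lever_tip [(0.58, [0.52, 0.102, 0.142])]
loop_hinge [(0.62, [0.518, 0.11, 0.143]), (0.52, [0.519, 0.103, 0.141])]
loop_bar [(0.73, [0.514, 0.109, 0.142])]
handle [(0.93, [0.5
[... 636 characters left out ...]
4, 1.05802103])}
carrier [(0.67, [0.675, 0.089, 0.098]), (0.66, [0.604, 0.397, 0.001])]
lid_press [(0.77, [0.737, 0.078, 0.276]), (0.48, [0.514, 0.104, 0.142])]
keeper [(0.72, [0.736, 0.078, 0.28])]
lever_pivot [(0.72, [0.511, 0.104, 0.146])]
lever_tip [(0.64, [0.512, 0.104, 0.145])]
loop_hinge [(0.71, [0.507, 0.107, 0.146]), (0.65, [0.506, 0.281, 0.013])]
loop_bar [(0.55, [0.51, 0.104, 0.149])]
handle [(0.62, [0.503, 0.279, 0.012])]
rod_end [(0.78, [0.701, 0.266, 0.018])]
collar [(0.72, [0.53, -0.182, 0.011]), (0.28, [0.512, 0.101, 0.147])]
cylinder [(0.75, [0.648, -0.083, 0.058])]
driver [(0.74, [0.421, -0.077, 0.026])]
striker [(0.82, [0.606, 0.393, 0.006]), (0.33, [0.676, 0.088, 0.095])]
```

View pics/scene0.png

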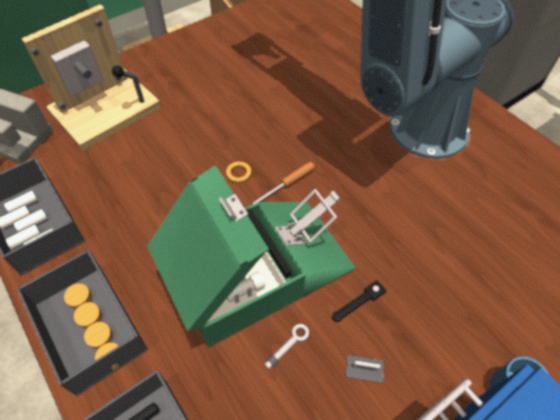

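View pics/top0.png

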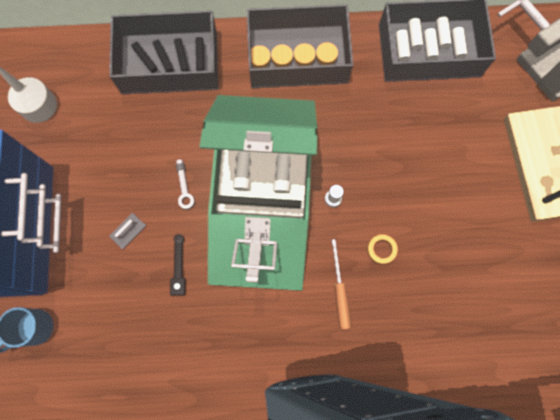

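```bash
cat >> h.py <<'E'
def cloud(n,d,c=None):
    c=c or ctrl.get_calibration(n)
    K,R,t=np.array(c["intrinsics"]),np.array(c["R"]),np.array(c["t"])
    v,u=np.mgrid[:420,:560]
    P=np.stack([(u-K[0,2])/K[0,0]*d,(v-K[1,2])/K[1,1]*d,d],-1)
    W=(P-t)@R
    W[d<=0]=np.nan
    return W
def proj(n,X):
    c=ctrl.get_calibration(n); K,R,t=np.array(c["intrinsics"]),np.array(c["R"]),np.array(c["t"])
    p=(np.atleast_2d(X)@R.T+t)@K.T
    return p[:,:2]/p[:,2:]
E
python3 - <<'E'
from h import *
for n in ("scene","top"):
    im=np.load(n+"_i.npy");W=cloud(n,np.load(n+"_d.npy"))
    hsv=cv2.cvtColor(im,cv2.COLOR_BGR2HSV)
    g=(hsv[...,0]>60)&(hsv[...,0]<85)&(hsv[...,1]>120)
    roi=(W[...,0]>.4)&(W[...,0]<1.0)&(abs(W[...,1]-.1)<.15)&(W[...,2]>.008)&g
    # slope
    s=roi&(W[...,0]<.565)&(W[...,2]<.1)&(W[...,2]>0.02)
    P=W[s]; A=np.c_[P[:,:2],np.ones(len(P))]
    co=np.linalg.lstsq(A,P[:,2],rcond=None)[0]; r=P[:,2]-A@co
    k=abs(r)<.006; co=np.linalg.lstsq(A[k],P[k,2],rcond=None)[0]
    print(n,s.sum(),k.sum(),co,"yaw",np.degrees(np.arctan2(co[1],co[0])),"slope",np.degrees(np.arctan(np.hypot(co[0],co[1]))), np.std(P[k,2]-A[k]@co))
    # edges
    for x in np.arange(.44,.58,.02):
        q=P[abs(P[:,0]-x)<.006]
        if len(q): print(round(x,2),np.percentile(q[:,1],[0,2,98,100]).round(3),np.median(q[:,2]).round(3))
    print("minx",np.percentile(P[:,0],[0,1,3]), P[:,2].min())
    L=W[roi&(W[...,2]>.16)]
    print("lid pts",len(L)); 
    from numpy.linalg import svd
    # split: RANSAC planes
    rng=np.random.default_rng(0); rem=L.copy()
    for _ in range(3):
        best=None
        for i in range(300):
            a,b,c=rem[rng.choice(len(rem),3,False)]
            m=np.cross(b-a,c-a); 
            if np.linalg.norm(m)<1e-6: continue
            m/=np.linalg.norm(m); q=abs((rem-a)@m)<.004
            if best is None or q.sum()>best.sum(): best=q
        p=rem[best]; c0=p.mean(0); m=svd(p-c0,full_matrices=False)[2][2]; m*=np.sign(m[2])
        print(" plane",len(p),m.round(3),"c",c0.round(3),"min",p.min(0).round(3),"max",p.max(0).round(3), "tilt",np.degrees(np.arctan2(m[0],m[2])).round(1))
        rem=rem[~best]
        if len(rem)<100: break
E
```

```text
scene 0 0 [0. 0. 0.] yaw 0.0 slope 0.0 nan
  ret = _var(a, axis=axis, dtype=dtype, out=out, ddof=ddof,
  arrmean = um.true_divide(arrmean, div, out=arrmean,
  ret = ret.dtype.type(ret / rcount)
Traceback (most recent call last):
IndexError: index -1 is out of bounds for axis 0 with size 0
```

Run:
```python
from h import *
for n,ps in (("scene",[(330,250),(200,280),(270,200)]),("top",[(220,270),(260,110),(300,270)])):
    im=np.load(n+"_i.npy");d=np.load(n+"_d.npy");W=cloud(n,d)
    hsv=cv2.cvtColor(im,cv2.COLOR_BGR2HSV)
    for u,v in ps: print(n,u,v,hsv[v,u],d[v,u],W[v,u])
```

```text
scene 330 250 [ 70 105 143] 1.0776958 [0.50224248 0.1557616  0.040606  ]
scene 200 280 [ 68 103 126] 0.8533264 [0.80646215 0.12784293 0.20666352]
scene 270 200 [ 10 157 143] 1.2136099 [ 0.51323162 -0.0671078  -0.00461392]
top 220 270 [ 68  77 169] 1.128241 [0.50034155 0.18387004 0.03835719]
top 260 110 [ 66  76 127] 1.0206298 [0.79411131 0.07724663 0.21546606]
top 300 270 [ 67  83 170] 1.1200364 [0.4904834  0.00860351 0.04623378]
```

```bash
cat > fit.py <<'E'
from h import *
from numpy.linalg import svd
for n in ("scene","top"):
    im=np.load(n+"_i.npy");W=cloud(n,np.load(n+"_d.npy"))
    hsv=cv2.cvtColor(im,cv2.COLOR_BGR2HSV)
    g=(hsv[...,0]>58)&(hsv[...,0]<85)&(hsv[...,1]>55)
    roi=(W[...,0]>.4)&(W[...,0]<1.0)&(abs(W[...,1]-.1)<.15)&(W[...,2]>.008)&g
    s=roi&(W[...,0]<.56)&(W[...,2]<.1)&(W[...,2]>0.02)
    P=W[s]; A=np.c_[P[:,:2],np.ones(len(P))]; k=np.ones(len(P),bool)
    for i in range(3):
        co=np.linalg.lstsq(A[k],P[k,2],rcond=None)[0]; r=P[:,2]-A@co; k=abs(r)<.006
    print(n,s.sum(),k.sum(),co,"yaw",np.degrees(np.arctan2(co[1],co[0])),"slope",np.degrees(np.arctan(np.hypot(co[0],co[1]))), np.std(P[k,2]-A[k]@co))
    for x in np.arange(.44,.58,.02):
        q=P[k][abs(P[k][:,0]-x)<.006]
        if len(q): print(round(x,2),np.percentile(q[:,1],[0,2,98,100]).round(3),np.median(q[:,2]).round(3))
    print("minx",np.percentile(P[:,0],[0,1,3]), P[:,2].min())
    rem=W[roi&(W[...,2]>.16)]
    print("lid pts",len(rem)); rng=np.random.default_rng(0)
    for _ in range(3):
        best=None
        for i in range(300):
            a,b,c=rem[rng.choice(len(rem),3,False)]
            m=np.cross(b-a,c-a); 
            if np.linalg.norm(m)<1e-6: continue
            m/=np.linalg.norm(m); q=abs((rem-a)@m)<.004
            if best is None or q.sum()>best.sum(): best=q
        p=rem[best]; c0=p.mean(0); m=svd(p-c0,full_matrices=False)[2][2]; m*=np.sign(m[2])
        print(" plane",len(p),m.round(3),"c",c0.round(3),"min",p.min(0).round(3),"max",p.max(0).round(3), "tilt",np.degrees(np.arctan2(m[0],m[2])).round(1))
        rem=rem[~best]
        if len(rem)<100: break
E
python3 fit.py
```

```text
scene 1752 1629 [ 0.6926828  -0.0788871  -0.29466457] yaw -6.497212949911113 slope 34.882682160949756 0.00134578351048898
0.46 [0.007 0.008 0.078 0.079] 0.023
0.48 [0.004 0.014 0.206 0.211] 0.028
0.5 [0.001 0.005 0.208 0.211] 0.041
0.52 [-0.001  0.003  0.207  0.209] 0.055
0.54 [-0.004 -0.001  0.205  0.206] 0.07
0.56 [-0.004 -0.002  0.203  0.203] 0.081
minx [0.45594809 0.4636617  0.47041218] 0.0200994112884049
lid pts 9243
 plane 6442 [ 0.752 -0.085  0.654] c [0.784 0.081 0.227] min [ 0.717 -0.034  0.16 ] max [0.852 0.183 0.285] tilt 49.0
 plane 2213 [ 0.265 -0.029  0.964] c [0.71  0.092 0.286] min [ 0.674 -0.022  0.27 ] max [0.759 0.188 0.296] tilt 15.4
 plane 542 [0.119 0.993 0.006] c [0.778 0.178 0.22 ] min [0.697 0.17  0.161] max [0.846 0.187 0.287] tilt 87.1
top 3399 3371 [ 0.69032187 -0.08009088 -0.29142603] yaw -6.617846757604125 slope 34.79746143408806 0.002181329698725548
0.46 [0.007 0.007 0.117 0.127] 0.024
0.48 [0.004 0.007 0.206 0.211] 0.032
0.5 [0.002 0.004 0.207 0.209] 0.044
0.52 [-0.001  0.001  0.204  0.207] 0.059
0.54 [-0.004 -0.001  0.202  0.204] 0.073
0.56 [-0.006 -0.004  0.199  0.202] 0.088
minx [0.45124523 0.45785627 0.46276006] 0.020040809734977075
lid pts 4867
 plane 2971 [ 0.748 -0.086  0.658] c [0.775 0.074 0.235] min [ 0.716 -0.034  0.16 ] max [0.85  0.181 0.287] tilt 48.7
 plane 1889 [ 0.264 -0.031  0.964] c [0.705 0.081 0.288] min [ 0.67  -0.023  0.278] max [0.751 0.186 0.297] tilt 15.3
```

```bash
cat >> h.py <<'E'
from scipy.spatial.transform import Rotation as Ro
C0=np.array([.5723,.0973,0]); YAW=np.radians(-6.55)
RC=Ro.from_euler('z',YAW).as_matrix()
def c2w(p): return RC@np.array(p,float)+C0
def w2c(P): return (np.asarray(P)-C0)@RC
def Rt(o):
    q=o["eef_rot"]; return Ro.from_quat([q[1],q[2],q[3],q[0]]).as_matrix()
def st():
    o=ctrl.get_obs(); print("t",round(o["time_s"],2),"tcp case mm",(w2c(o["eef_pos"])*1000).round(1),"F case",(RC.T@np.array(o["wrist_force"])).round(1),"open",round(float(o["opening"]),2),"q",np.round(o["q"],2)); return o
E
python3 - <<'E'
from h import *
o=st(); print(Rt(o).round(3))
print("rotation case->tool axes in case:\n",(RC.T@Rt(o)).round(3))
for n in ("scene","top"):
    im=np.load(n+"_i.npy");W=cloud(n,np.load(n+"_d.npy"))
    hsv=cv2.cvtColor(im,cv2.COLOR_BGR2HSV)
    c=w2c(W)
    m=(c[...,0]>-.16)&(c[...,0]<0.03)&(abs(c[...,1])<.06)&(c[...,2]>.095+.69*c[...,0]+.012)
    mid=m&(abs(c[...,1])<.01)
    P=c[mid]; print(n,m.sum(),mid.sum())
    idx=np.argsort(P[:,0]); 
    for i in idx[::max(1,len(idx)//25)]: print((P[i]*1000).round(0),end=' ')
    print()
    sd=m&(abs(c[...,1])>.02); P=c[sd]
    idx=np.argsort(P[:,0]); print("sides")
    for i in idx[::max(1,len(idx)//25)]: print((P[i]*1000).round(0),end=' ')
    print()
    v,u=np.where(m); 
    crop=im[v.min()-40:v.max()+40,u.min()-40:u.max()+40]; cv2.imwrite(f"pics/{n}_crop.png",cv2.resize(crop,None,fx=4,fy=4,interpolation=cv2.INTER_CUBIC)); print(crop.shape)
E
```

```text
t 1.4 tcp case mm [-328.2 -689.3  231.3] F case [-0.3  0.1  0.8] open 1.0 q [-1.48  0.18  1.61 -0.    1.35 -0.21]
[[ 0.291 -0.     0.957]
 [-0.957  0.     0.291]
 [-0.    -1.    -0.   ]]
rotation case->tool axes in case:
 [[ 0.399 -0.     0.917]
 [-0.917  0.     0.399]
 [-0.    -1.    -0.   ]]
scene 1040 530
[-160.   -7.    0.] [-110.    7.  174.] [-104.    0.  173.] [-101.    7.  166.] [-97.  -4. 166.] [-93.   3. 165.] [-90.   5. 163.] [-81.   1. 165.] [-79.   3. 154.] [-75.   9. 153.] [-70.   9. 148.] [-66.  -8. 145.] [-62.  -8. 144.] [-56.   0. 140.] [-52.  -4. 140.] [-47.  -9. 135.] [-43.  -6. 132.] [-38.   2. 131.] [-34.   9. 127.] [-29.  -8. 125.] [-25.  -9. 124.] [-21.   2. 121.] [-16.   5. 117.] [-11.  -7. 115.] [ -7.   5. 108.] [ -1.   2. 107.] 
sides
[-160.   56.    2.] [-159.  -53.    4.] [-158.   21.    4.] [-156.   20.    0.] [-150.   53.    5.] [-82.  35. 166.] [-80.  30. 164.] [-79. -23. 162.] [-78.  30. 162.] [-75.  39. 161.] [-71.  38. 155.] [-68.  36. 151.] [-64.  40. 147.] [-60. -43. 144.] [-55.  42. 141.] [-52.  40. 141.] [-48.  39. 135.] [-44.  41. 132.] [-41. -4
[... 414 characters left out ...]
  -0. 146.] [-60.   6. 141.] [-55.  -4. 140.] [-50.  -3. 136.] [-46.  -9. 138.] [-42.  -0. 131.] [-37.  -4. 130.] [-32.  -8. 128.] [-28.  -5. 125.] [-23.  -7. 120.] [-17.  -2. 121.] [-12.  -2. 116.] [ -7.   5. 111.] 
sides
[-160.  -30.   -0.] [-159.   57.    1.] [-158.  -59.    1.] [-157.  -41.    2.] [-155.  -32.   -0.] [-154.   44.    4.] [-150.   22.    7.] [-86. -40. 165.] [-85.  30. 166.] [-83. -20. 166.] [-82. -34. 165.] [-81.  39. 162.] [-78. -39. 161.] [-72. -43. 153.] [-68.  41. 154.] [-63.  38. 146.] [-57.  37. 137.] [-52.  39. 140.] [-46.  38. 129.] [-41. -43. 129.] [-35.  39. 126.] [-29. -40. 120.] [-27. -42. 118.] [-25.  25. 110.] [-24.  24. 116.] [-22. -29. 113.] 
(161, 133, 3)
```

View pics/scene_crop.png

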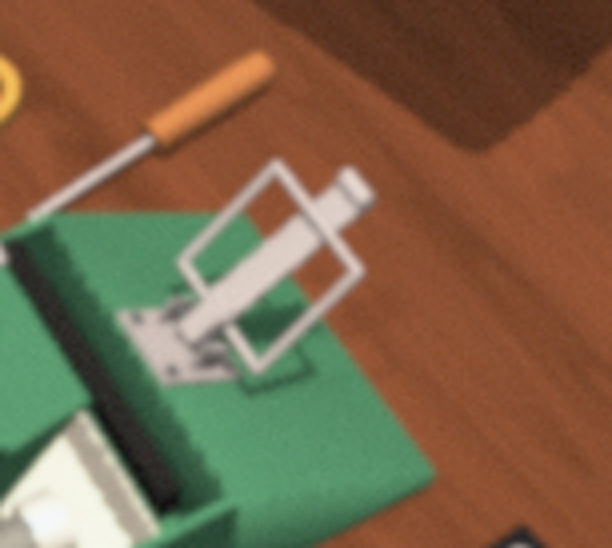

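Call:
step_arm(
  commands=[
    [0,-1,0,0,-0.35,0,0],
    [0,-1,0,0,-0.35,0,0],
    [0,-1,0,0,-0.35,0,0],
    [0,-1,0,0,-0.35,0,0],
    [0,-1,0,0,-0.35,0,0],
    [0,-1,0,0,-0.35,0,0],
    [0,-1,0,0,-0.35,0,0],
    [0,-1,0,0,-0.35,0,0],
    [0,-1,0,0,-0.35,0,0],
    [0,-1,0,0,-0.35,0,0],
  ],
)

```text
time_s: 2.4
eef_pos: [0.1676, -0.55, 0.3367]
eef_rot: [0.703, -0.703, 0.079, -0.079]
wrist_force: [-0.1, -0.9, -0.1]
opening: -0.003
```

Call:
step_arm(
  commands=[
    [0,-0.54,0,0,0,0.5,0],
    [0,-0.54,0,0,0,0.5,0],
    [0,0,0,0,0,0,0],
  ],
)

```text
time_s: 2.7
eef_pos: [0.174, -0.5196, 0.3366]
eef_rot: [-0.706, 0.706, -0.04, 0.04]
wrist_force: [0.2, -1.1, 0.6]
opening: -0.002
```

Run:
```python
from h import *
o=st(); print((RC.T@Rt(o)).round(3))
```

```text
t 2.7 tcp case mm [-325.3 -658.3  336.6] F case [ 0.3 -1.1  0.6] open -0.0 q [-1.46  0.05  1.54  0.    1.55 -1.35]
[[ 1.     0.    -0.001]
 [ 0.001 -0.     1.   ]
 [ 0.    -1.    -0.   ]]
```

Call:
step_arm(
  commands=[
    [0,0,0,0.78,0,1,0],
    [0,0,0,0.78,0,1,0],
    [0,0,0,0.78,0,1,0],
    [0,0,0,0.78,0,1,0],
    [0,0,0,0.78,0,1,0],
    [0,0,0,0.78,0,1,0],
    [0,0,0,0.78,0,1,0],
    [0,0,0,0.78,0,1,0],
    [0,0,0,0.78,0,1,0],
    [0,0,0,0.78,0,1,0],
  ],
)

```text
time_s: 3.7
eef_pos: [0.4416, -0.2487, 0.3364]
eef_rot: [-0.706, 0.706, -0.041, 0.041]
wrist_force: [0.7, -1.3, 0.6]
opening: 0.001
```

Call:
step_arm(
  commands=[
    [0,0,0,0.78,0,1,0],
    [0,0,0,0.78,0,1,0],
    [0,0,0,0.78,0,1,0],
    [0,0,0,0.78,0,1,0],
    [0,0,0,0.78,0,1,0],
    [0,0,0,0.78,0,1,0],
    [0,0,0,0.78,0,1,0],
    [0,0,0,0.78,0,1,0],
    [0,0,0,0.78,0,1,0],
    [0,0,0,0.78,0,1,0],
  ],
)

```text
time_s: 4.7
eef_pos: [0.7086, 0.0227, 0.3359]
eef_rot: [-0.706, 0.706, -0.041, 0.041]
wrist_force: [-0.4, -0.6, -0.5]
opening: 0.001
```

Call:
step_arm(
  commands=[
    [0,0,0,0.78,0,1,0],
    [0,0,0,0.78,0,0.93,0],
    [0,0,0,0,0,0,0],
  ],
)

```text
time_s: 5.0
eef_pos: [0.7622, 0.0775, 0.3328]
eef_rot: [0.706, -0.706, 0.041, -0.039]
wrist_force: [-0.8, 0.1, -0.4]
opening: -0.001
```

Run:
```python
from h import *
o=st(); print((RC.T@Rt(o)).round(3))
```

```text
t 5.0 tcp case mm [190.9   2.  332.8] F case [-0.8 -0.  -0.4] open -0.0 q [-0.05  0.57  0.89  0.    1.68  0.06]
[[ 1.    -0.003 -0.002]
 [ 0.002  0.001  1.   ]
 [-0.003 -1.     0.001]]
```

Call:
step_arm(
  commands=[
    [0,0,0,0,0.7,0,0],
    [0,0,0,0,0.7,0,0],
    [0,0,0,0,0.6,0,0],
    [0,0,0,-0.35,0.5,0,0],
    [0,0,0,-0.35,0.5,0,0],
    [0,0,0,-0.33,0.35,0,0],
    [0,0,0,-0.33,0.35,0,0],
    [0,0,0,-0.28,0.4,0,0],
    [0,0,0,-0.28,0.4,0,0],
    [0,0,0,-0.1,0.2,0,0],
  ],
)

```text
time_s: 6.0
eef_pos: [0.6992, 0.0803, 0.1945]
eef_rot: [-0.706, 0.706, -0.041, 0.041]
wrist_force: [-0.7, -0.6, 1.2]
opening: 0.002
```

Run:
```python
from h import *
o=st()
im,d=ctrl.camera("scene"); cv2.imwrite("pics/s1.png",im)
```

```text
t 6.0 tcp case mm [128.   -2.4 194.5] F case [-0.6 -0.7  1.2] open 0.0 q [-0.05  0.49  1.28 -0.    1.37  0.06]
```

View pics/s1.png

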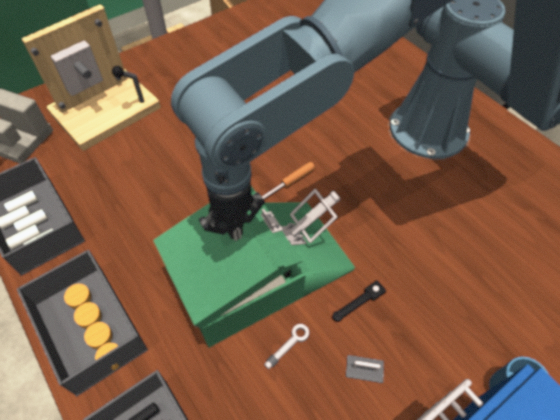

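The lid (scene picture, around pixel 230,250) is following the fingers down, still about 15° open. I'll continue gently.

Call:
step_arm(
  commands=[
    [0,0,0,-0.15,0.35,0,0],
    [0,0,0,-0.1,0.3,0,0],
    [0,0,0,0,0.15,0,0],
    [0,0,0,0,0,0,0],
  ],
)

```text
time_s: 6.45
eef_pos: [0.692, 0.0818, 0.1698]
eef_rot: [0.706, -0.706, 0.041, -0.04]
wrist_force: [0.2, -0.6, 0.1]
opening: 0.001
```

Run:
```python
from h import *
o=st()
```

```text
t 6.45 tcp case mm [120.7  -1.7 169.8] F case [ 0.3 -0.6  0.1] open 0.0 q [-0.05  0.5   1.32  0.    1.32  0.06]
```

Call:
step_arm(
  commands=[
    [0,0,0,0,0.15,0,0],
    [0,0,0,0,0.1,0,0],
    [0,0,0,0,0,0,0],
  ],
)

```text
time_s: 6.75
eef_pos: [0.6926, 0.0818, 0.1633]
eef_rot: [0.706, -0.706, 0.041, -0.04]
wrist_force: [-0.0, -1.1, 0.9]
opening: 0.002
```

Run:
```python
from h import *
o=st()
```

```text
t 6.75 tcp case mm [121.2  -1.6 163.3] F case [ 0.1 -1.1  0.9] open 0.0 q [-0.05  0.51  1.32  0.    1.31  0.06]
```

Call:
step_arm(
  commands=[
    [0,0,0,0,0.1,0,0],
    [0,0,0,0,0.05,0,0],
    [0,0,0,0,0,0,0],
  ],
)

```text
time_s: 7.05
eef_pos: [0.6925, 0.0818, 0.159]
eef_rot: [-0.706, 0.706, -0.041, 0.04]
wrist_force: [-0.3, 0.9, 0.3]
opening: 0.002
```

Run:
```python
from h import *
o=st()
im,d=ctrl.camera("scene"); cv2.imwrite("pics/s2.png",im); np.save("scene_d.npy",d); np.save("scene_i.npy",im)
W=w2c(cloud("scene",d)); m=(W[...,0]>.09)&(W[...,0]<.25)&(abs(W[...,1])<.095)&(W[...,2]>.1)&(W[...,2]<.2)
hsv=cv2.cvtColor(im,cv2.COLOR_BGR2HSV); m&=(hsv[...,0]>58)&(hsv[...,0]<85)&(hsv[...,1]>55)
P=W[m]; A=np.c_[P[:,:2],np.ones(len(P))]; k=np.ones(len(P),bool)
for i in range(4):
    co=np.linalg.lstsq(A[k],P[k,2],rcond=None)[0]; k=abs(P[:,2]-A@co)<.004
print(len(P),k.sum(),co, "z at lid_press",co@[.1,0,1])
```

```text
t 7.05 tcp case mm [121.2  -1.7 159. ] F case [-0.4  0.8  0.3] open 0.0 q [-0.05  0.51  1.33 -0.    1.3   0.06]
5572 5525 [-0.06295894 -0.00036391  0.16554919] z at lid_press 0.15925329666366758
```

Call:
step_arm(
  commands=[
    [0,0,0,0,0.05,0,0],
    [0,0,0,0,0,0,0],
  ],
)

```text
time_s: 7.3
eef_pos: [0.6927, 0.0818, 0.1577]
eef_rot: [0.706, -0.706, 0.041, -0.041]
wrist_force: [-0.4, 0.1, 0.1]
opening: -0.004
```

Call:
step_arm(
  commands=[
    [0,0,0,0,0.04,0,0],
    [0,0,0,0,0,0,0],
  ],
)

```text
time_s: 7.5
eef_pos: [0.6927, 0.0818, 0.1569]
eef_rot: [-0.706, 0.706, -0.04, 0.041]
wrist_force: [-0.6, 0.2, 1.7]
opening: -0.002
```

Run:
```python
from h import *
o=st()
```

```text
t 7.5 tcp case mm [121.4  -1.7 156.9] F case [-0.7  0.1  1.7] open -0.0 q [-0.05  0.51  1.33 -0.    1.3   0.06]
```

Call:
step_arm(
  commands=[
    [0,0,0,0,0.04,0,0],
    [0,0,0,0,0,0,0],
  ],
)

```text
time_s: 7.7
eef_pos: [0.6927, 0.0818, 0.1565]
eef_rot: [-0.706, 0.706, -0.04, 0.041]
wrist_force: [-3.2, -0.6, 6.8]
opening: -0.001
```

```bash
cat >> h.py <<'E'
def lid(n="scene"):
    im,d=ctrl.camera(n)
    W=w2c(cloud(n,d)); m=(W[...,0]>.09)&(W[...,0]<.25)&(abs(W[...,1])<.095)&(W[...,2]>.1)&(W[...,2]<.2)
    hsv=cv2.cvtColor(im,cv2.COLOR_BGR2HSV); m&=(hsv[...,0]>58)&(hsv[...,0]<85)&(hsv[...,1]>55)
    P=W[m]; A=np.c_[P[:,:2],np.ones(len(P))]; k=np.ones(len(P),bool)
    for i in range(4):
        co=np.linalg.lstsq(A[k],P[k,2],rcond=None)[0]; k=abs(P[:,2]-A@co)<.004
    print("lid",len(P),k.sum(),co.round(4),"z press",(co@[.1,0,1]).round(4))
    return im,d
E
python3 - <<'E'
from h import *
o=st(); lid()
E
```

```text
t 7.7 tcp case mm [121.4  -1.7 156.5] F case [-3.1 -1.   6.8] open -0.0 q [-0.05  0.51  1.33 -0.    1.3   0.06]
lid 5532 5473 [-0.048  -0.0007  0.1617] z press 0.1569
```

Call:
step_arm(
  commands=[
    [0,0,0,0,-0.8,0,0],
    [0,0,0,0,-0.8,0,0],
    [0,0,0,-0.2,-0.8,0.06,0],
    [0,0,0,-0.8,-0.8,0,0],
    [0,0,0,-1,0,0,0],
    [0,0,0,-1,0,0,0],
    [0,0,0,-1,0,0,0],
    [0,0,0,-1,0,0,0],
    [0,0,0,-1,0,0,0],
    [0,0,0,-1,0,0,0],
  ],
)

```text
time_s: 8.75
eef_pos: [0.483, 0.1077, 0.2512]
eef_rot: [-0.706, 0.706, -0.04, 0.041]
wrist_force: [-0.1, -0.4, 0.3]
opening: -0.004
```

Call:
step_arm(
  commands=[
    [0,0,0,-1,0,0,0],
    [0,0,0,-1,0,0,0],
    [0,0,0,0,0.4,0,0],
    [0,0,0,0,0,0,0],
  ],
)

```text
time_s: 9.15
eef_pos: [0.4238, 0.1146, 0.2383]
eef_rot: [-0.706, 0.706, -0.041, 0.04]
wrist_force: [-0.3, -0.2, 0.5]
opening: -0.0
```

Run:
```python
from h import *
o=st(); im,d=lid(); cv2.imwrite("pics/s3.png",im)
im,d=ctrl.camera("top"); cv2.imwrite("pics/t3.png",im)
```

```text
t 9.15 tcp case mm [-1.495e+02  2.000e-01  2.383e+02] F case [-0.2 -0.3  0.5] open -0.0 q [-0.01 -0.14  1.92 -0.    1.36  0.11]
lid 6673 6632 [-0.0478 -0.0002  0.1617] z press 0.1569
```

View pics/s3.png

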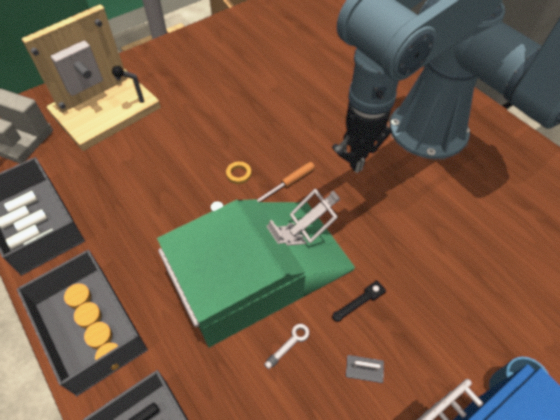

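The lid is shut (angle 0.048); the gripper stands clear in front of the lever, whose tip is at about pixel (333,200). Now I'll swing the lever up.

Call:
step_arm(
  commands=[
    [0,0,0,0,0.8,0,0],
    [0,0,0,0,0.8,0,0],
    [0,0,0,0,0.8,0,0],
    [0,0,0,0,0.7,0,0],
    [0,0,0,0.5,0,0,0],
    [0,0,0,0.33,0,0,0],
    [0,0,0,0.25,-0.3,0,0],
    [0,0,0,0.25,-0.3,0,0],
    [0,0,0,0,0,0,0],
  ],
)

```text
time_s: 10.15
eef_pos: [0.4634, 0.1099, 0.1659]
eef_rot: [-0.706, 0.706, -0.042, 0.039]
wrist_force: [-12.6, 0.2, 10.6]
opening: -0.003
```

Run:
```python
from h import *
o=st(); im,d=ctrl.camera("scene"); cv2.imwrite("pics/s4.png",cv2.resize(im[130:290,200:420],None,fx=3,fy=3))
```

```text
t 10.15 tcp case mm [-1.096e+02  1.000e-01  1.659e+02] F case [-12.6  -1.2  10.6] open -0.0 q [-0.02  0.03  1.91 -0.    1.2   0.1 ]
```

View pics/s4.png

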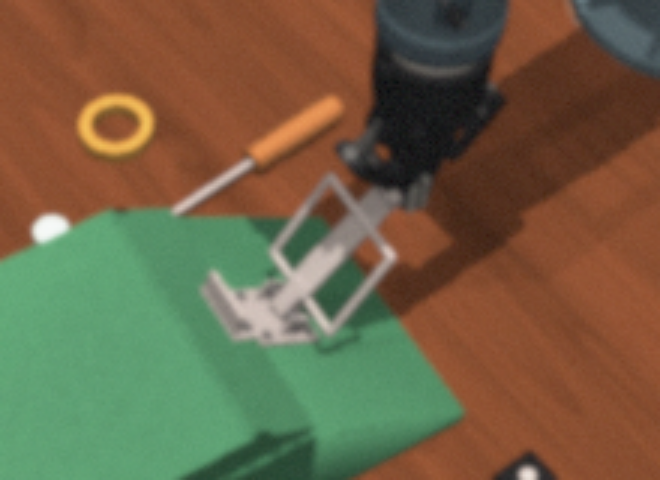

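```bash
cat >> h.py <<'E'
def lever(n="scene"):
    im,d=ctrl.camera(n); c=w2c(cloud(n,d))
    hsv=cv2.cvtColor(im,cv2.COLOR_BGR2HSV)
    m=(abs(c[...,1])<.009)&(c[...,0]>-.14)&(c[...,0]<.06)&(c[...,2]>.095+.69*c[...,0]+.012)&(c[...,2]<.24)&(hsv[...,2]>110)&(hsv[...,1]<70)
    P=c[m]; 
    r=P[:,[0,2]]-[-.008,.106]; dist=np.hypot(*r.T); k=(dist>.03)&(dist<.125); P=P[k]; r=r[k]
    ang=np.arctan2(r[:,1],-r[:,0])-np.arcsin(.0045/np.hypot(*r.T))
    print(n,"lever",k.sum(),"angle",(np.median(ang)+.611).round(3),"spread",np.percentile(ang+.611,[10,25,75,90]).round(2),"maxdist",np.hypot(*r.T).max().round(3) if len(r) else None)
    # bar
    m=(abs(abs(c[...,1])-.028)<.009)&(c[...,0]>-.14)&(c[...,0]<.16)&(c[...,2]>.11)&(c[...,2]>.1+.705*np.minimum(c[...,0],.078)+.008)&(c[...,2]<.24)&(hsv[...,2]>100)&(hsv[...,1]<70)
    P=c[m]; print("bar side pts",len(P), np.median(P,axis=0).round(3) if len(P) else None, (P[:,2].max().round(3) if len(P) else None))
    return im,d
E
python3 - <<'E'
from h import *
lever("scene"); im,d=lever("top"); cv2.imwrite("pics/t4.png",cv2.resize(im[130:310,180:360],None,fx=3,fy=3))
E
```

```text
scene lever 345 angle 1.399 spread [1.36 1.38 1.44 2.94] maxdist 0.122
bar side pts 122 [-0.022  0.019  0.148] 0.182
top lever 82 angle 3.081 spread [2.83 2.95 3.11 3.13] maxdist 0.072
bar side pts 67 [0.036 0.019 0.135] 0.177
```

View pics/t4.png

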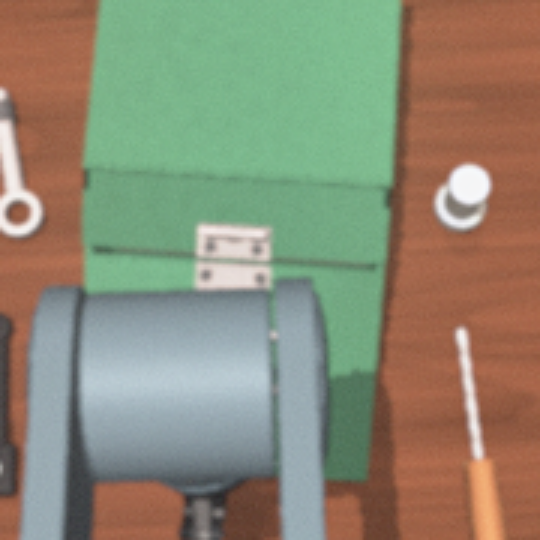

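Call:
step_arm(
  commands=[
    [0,0,0,0,-0.2,0,0],
    [0,0,0,0.25,-0.2,0,0],
    [0,0,0,0.3,-0.2,0,0],
    [0,0,0,0,0,0,0],
  ],
)

```text
time_s: 10.7
eef_pos: [0.4832, 0.1078, 0.1843]
eef_rot: [0.706, -0.706, 0.039, -0.042]
wrist_force: [-0.6, 0.2, 0.6]
opening: -0.001
```

Run:
```python
from h import *
st();lever("scene")
```

```text
t 10.7 tcp case mm [-89.7   0.2 184.3] F case [-0.6  0.2  0.6] open -0.0 q [-0.02  0.05  1.85  0.    1.24  0.09]
scene lever 322 angle 1.616 spread [1.58 1.6  1.65 2.96] maxdist 0.123
bar side pts 122 [-0.02   0.019  0.148] 0.193
```

Call:
step_arm(
  commands=[
    [0,0,0,0.2,-0.15,0,0],
    [0,0,0,0.25,-0.12,0,0],
    [0,0,0,0.25,-0.1,0,0],
    [0,0,0,0.15,-0.04,0,0],
    [0,0,0,0,0,0,0],
  ],
)

```text
time_s: 11.25
eef_pos: [0.5071, 0.1049, 0.195]
eef_rot: [0.706, -0.706, 0.04, -0.041]
wrist_force: [-0.6, -0.2, 0.2]
opening: 0.004
```

Run:
```python
from h import *
st();im,d=lever("scene");cv2.imwrite("pics/s5.png",cv2.resize(im[130:290,200:420],None,fx=3,fy=3))
```

```text
t 11.25 tcp case mm [-65.6   0.2 195. ] F case [-0.5 -0.3  0.2] open 0.0 q [-0.03  0.09  1.79 -0.    1.26  0.09]
scene lever 228 angle 1.852 spread [1.82 1.84 1.92 2.99] maxdist 0.124
bar side pts 118 [-0.017  0.02   0.152] 0.202
```

View pics/s5.png

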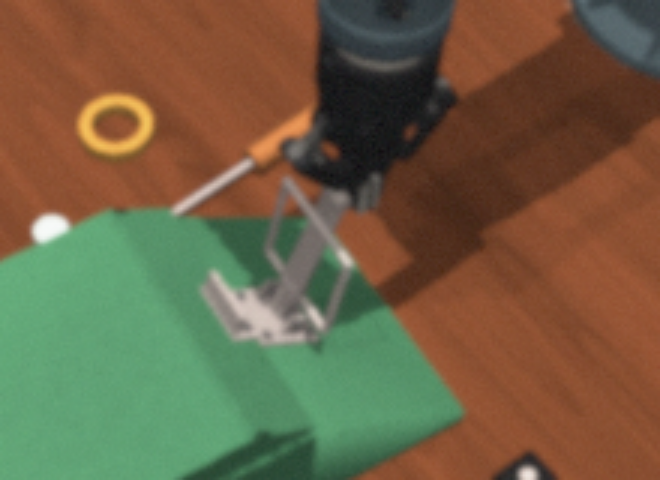

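Call:
step_arm(
  commands=[
    [0,0,0,0.1,0,0,0],
    [0,0,0,0,0,0,0],
  ],
)

```text
time_s: 11.5
eef_pos: [0.509, 0.1048, 0.1945]
eef_rot: [0.706, -0.706, 0.041, -0.04]
wrist_force: [0.0, -1.0, -0.2]
opening: 0.001
```

Run:
```python
from h import *
st();im,d=lever("scene"); c=w2c(cloud("scene",d)); hsv=cv2.cvtColor(im,cv2.COLOR_BGR2HSV)
m=(abs(c[...,1])<.045)&(abs(c[...,1])>.014)&(c[...,0]>-.06)&(c[...,0]<.03)&(c[...,2]>.115)&(c[...,2]<.24)&(hsv[...,2]>100)&(hsv[...,1]<70)
P=c[m]
for z in range(120,210,10):
    q=P[abs(P[:,2]-z/1e3)<.005]; print(z,len(q),(np.median(q,axis=0)*1000).round(0) if len(q) else '', (q[:,1].min(),q[:,1].max()) if len(q) else '')
```

```text
t 11.5 tcp case mm [-63.7   0.2 194.5] F case [ 0.2 -0.9 -0.2] open 0.0 q [-0.03  0.09  1.78  0.    1.27  0.09]
scene lever 216 angle 1.871 spread [1.84 1.85 2.85 3.02] maxdist 0.124
bar side pts 112 [-0.017  0.02   0.149] 0.201
120 66 [-15.  17. 121.] (np.float64(-0.0399295093073651), np.float64(0.04210010392381343))
130 12 [-15.  37. 129.] (np.float64(-0.039727169248251766), np.float64(0.04239640549599437))
140 8 [-19.  40. 139.] (np.float64(-0.039834883643089125), np.float64(0.04225885036261202))
150 8 [-20.  41. 152.] (np.float64(-0.03732430332360716), np.float64(0.04158507998161934))
160 12 [-23.  39. 162.] (np.float64(-0.03984215709478262), np.float64(0.0423735179302233))
170 11 [-24.  40. 171.] (np.float64(-0.040360101670693135), np.float64(0.04175612174956802))
180 14 [-26.  38. 181.] (np.float64(-0.0409812703969639), np.float64(0.04191522591572243))
190 17 [-28.  38. 191.] (np.float64(-0.03988735991339094), np.float64(0.04185733375979267))
200 65 [-29.  17. 198.] (np.float64(-0.04188651839574448), np.float64(0.04264098807293336))
```

Call:
step_arm(
  commands=[
    [0,0,0,0.1,0,0,0],
    [0,0,0,0,0,0,0],
  ],
)

```text
time_s: 11.75
eef_pos: [0.5096, 0.1047, 0.1944]
eef_rot: [-0.706, 0.706, -0.043, 0.038]
wrist_force: [-10.9, 1.1, 7.1]
opening: -0.002
```

Run:
```python
from h import *
st();lever("scene")
```

```text
t 11.75 tcp case mm [-63.2   0.2 194.4] F case [-11.   -0.2   7.1] open -0.0 q [-0.03  0.1   1.78  0.    1.27  0.09]
scene lever 211 angle 1.871 spread [1.84 1.85 2.85 3.01] maxdist 0.124
bar side pts 112 [-0.017  0.02   0.155] 0.201
```

Lever is at its stop (contact 11 N, angle about 1.85–1.87). Now I'll back off, move to y=+27 and push the bar's overhang.

Call:
step_arm(
  commands=[
    [0,0,0,-0.8,0,0,0],
    [0,0,0,0,0,0.9,0],
    [0,0,0,0,0.3,0,0],
    [0,0,0,0.5,0,0,0],
    [0,0,0,0.5,0,0,0],
    [0,0,0,0.4,0,0,0],
    [0,0,0,0,0,0,0],
  ],
)

```text
time_s: 12.5
eef_pos: [0.5342, 0.1285, 0.1854]
eef_rot: [-0.706, 0.706, -0.041, 0.041]
wrist_force: [-0.5, -0.9, -0.4]
opening: -0.003
```

Run:
```python
from h import *
st();im,d=lever("scene");cv2.imwrite("pics/s6.png",cv2.resize(im[130:290,200:420],None,fx=3,fy=3))
```

```text
t 12.5 tcp case mm [-41.4  26.7 185.4] F case [-0.4 -1.  -0.4] open -0.0 q [ 0.02  0.17  1.72 -0.    1.25  0.14]
scene lever 113 angle 1.891 spread [1.83 1.86 2.96 3.08] maxdist 0.073
bar side pts 97 [-0.016  0.021  0.145] 0.202
```

View pics/s6.png

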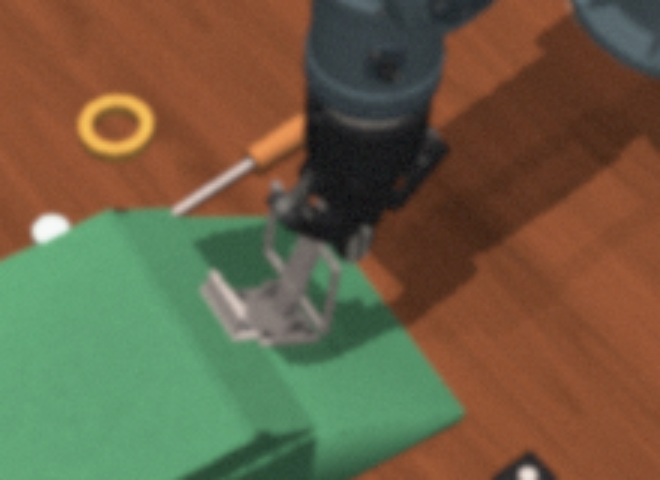

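The loop is at the finger, and the lever is still at its stop (tip near pixel 312,240 in the crop). I'll push the bar past upright.

Call:
step_arm(
  commands=[
    [0,0,0,0.25,0,0,0],
    [0,0,0,0.25,0,0,0],
    [0,0,0,0.15,0,0,0],
    [0,0,0,0,0,0,0],
    [0,0,0,0,0,0,0],
  ],
)

```text
time_s: 13.05
eef_pos: [0.5522, 0.1269, 0.1856]
eef_rot: [-0.706, 0.706, -0.041, 0.04]
wrist_force: [0.3, -0.2, 0.2]
opening: -0.001
```

Run:
```python
from h import *
st();im,d=lever("scene");cv2.imwrite("pics/s7.png",cv2.resize(im[130:290,200:420],None,fx=3,fy=3))
```

```text
t 13.05 tcp case mm [-23.3  27.2 185.6] F case [ 0.4 -0.2  0.2] open -0.0 q [ 0.02  0.21  1.67 -0.    1.26  0.13]
scene lever 85 angle 2.897 spread [1.84 1.89 3.02 3.09] maxdist 0.088
bar side pts 84 [0.002 0.021 0.149] 0.2
```

View pics/s7.png

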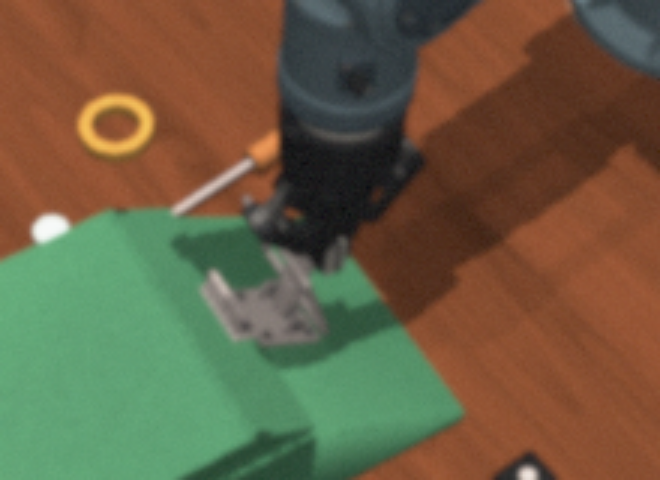

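Call:
step_arm(
  commands=[
    [0,0,0,0.25,0,0,0],
    [0,0,0,0.25,0,0,0],
    [0,0,0,0,0,0,0],
    [0,0,0,0,0,0,0],
  ],
)

```text
time_s: 13.5
eef_pos: [0.5674, 0.1252, 0.1856]
eef_rot: [0.706, -0.706, 0.041, -0.041]
wrist_force: [-0.1, -0.7, -0.5]
opening: 0.002
```

Run:
```python
from h import *
st();im,d=lever("scene");cv2.imwrite("pics/s8.png",cv2.resize(im[130:290,200:420],None,fx=3,fy=3))
```

```text
t 13.5 tcp case mm [ -8.1  27.1 185.6] F case [-0.  -0.7 -0.5] open 0.0 q [0.01 0.24 1.64 0.   1.27 0.13]
scene lever 79 angle 3.03 spread [2.86 2.9  3.11 3.13] maxdist 0.079
bar side pts 94 [0.041 0.021 0.146] 0.19
```

View pics/s8.png

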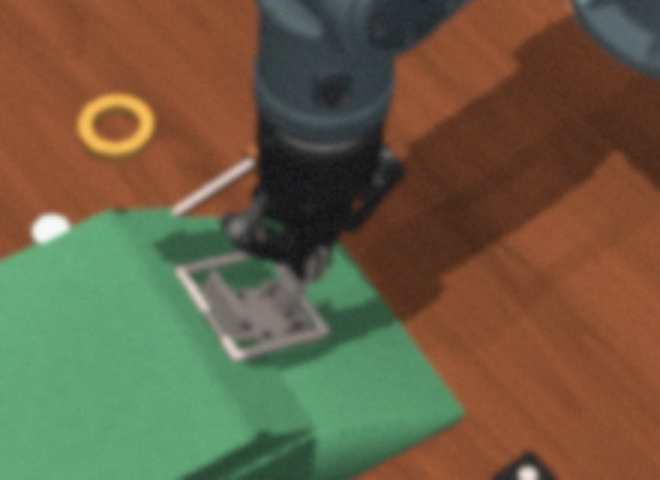

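Run:
```python
from h import *
im,d=ctrl.camera("scene"); c=w2c(cloud("scene",d)); hsv=cv2.cvtColor(im,cv2.COLOR_BGR2HSV)
g=(hsv[...,2]>100)&(hsv[...,1]<70)
for lo,hi in ((-.043,-.03),(-.03,-.01),(-.01,.01),(.01,.03),(.03,.043)):
    m=g&(c[...,1]>lo)&(c[...,1]<hi)&(c[...,0]>-.02)&(c[...,0]<.12)&(c[...,2]<.17)&(c[...,2]>.09)
    P=c[m]; P=P[np.argsort(-P[:,0])]; print(lo,len(P)); print((P[:24:2,[0,2]]*1000).round(0).tolist())
# keeper: candidates, project apron
```

```text
-0.043 90
[[60.0, 144.0], [59.0, 143.0], [59.0, 145.0], [58.0, 149.0], [57.0, 144.0], [56.0, 148.0], [56.0, 149.0], [55.0, 150.0], [54.0, 147.0], [53.0, 148.0], [51.0, 145.0], [50.0, 147.0]]
-0.03 169
[[61.0, 147.0], [61.0, 148.0], [59.0, 146.0], [59.0, 145.0], [59.0, 146.0], [58.0, 149.0], [58.0, 149.0], [58.0, 150.0], [57.0, 150.0], [57.0, 153.0], [57.0, 149.0], [56.0, 147.0]]
-0.01 273
[[61.0, 146.0], [60.0, 145.0], [60.0, 147.0], [59.0, 147.0], [59.0, 149.0], [58.0, 150.0], [58.0, 147.0], [57.0, 148.0], [57.0, 146.0], [57.0, 148.0], [56.0, 148.0], [55.0, 147.0]]
0.01 216
[[61.0, 146.0], [60.0, 147.0], [59.0, 146.0], [59.0, 146.0], [59.0, 148.0], [58.0, 147.0], [58.0, 149.0], [58.0, 146.0], [57.0, 149.0], [57.0, 147.0], [57.0, 149.0], [56.0, 148.0]]
0.03 130
[[60.0, 145.0], [60.0, 147.0], [59.0, 144.0], [58.0, 146.0], [58.0, 145.0], [57.0, 149.0], [57.0, 149.0], [56.0, 149.0], [56.0, 151.0], [55.0, 151.0], [54.0, 145.0], [54.0, 148.0]]
```

Run:
```python
from h import *
im,d=ctrl.camera("scene"); c=w2c(cloud("scene",d)); hsv=cv2.cvtColor(im,cv2.COLOR_BGR2HSV)
g=(hsv[...,2]>100)&(hsv[...,1]<70)
m=g&(abs(c[...,1])<.02)&(c[...,0]>-.02)&(c[...,0]<.07)&(c[...,2]<.18)&(c[...,2]>.09)
P=c[m]
for x in range(-10,66,4):
    q=P[abs(P[:,0]*1e3-x)<2]; 
    if len(q): print(x,len(q),"z above apron(shut)",((q[:,2]-(.095+.705*q[:,0]))*1000).round(0).tolist()[:30])
cv2.imwrite("pics/s9.png",cv2.resize(im[200:270,240:330],None,fx=8,fy=8,interpolation=cv2.INTER_CUBIC))
```

```text
-10 30 z above apron(shut) [41.0, 46.0, 39.0, 46.0, 53.0, 40.0, 42.0, 44.0, 40.0, 43.0, 38.0, 44.0, 44.0, 39.0, 43.0, 46.0, 39.0, 43.0, 47.0, 33.0, 36.0, 38.0, 43.0, 34.0, 37.0, 40.0, 31.0, 31.0, 24.0, 4.0]
-6 27 z above apron(shut) [22.0, 39.0, 36.0, 31.0, 36.0, 28.0, 32.0, 35.0, 37.0, 28.0, 31.0, 2.0, 20.0, 24.0, 29.0, 33.0, 23.0, 27.0, 28.0, 14.0, 23.0, 26.0, 22.0, 8.0, 25.0, 3.0, 1.0]
-2 44 z above apron(shut) [21.0, 17.0, 19.0, 14.0, 5.0, 26.0, 4.0, 13.0, 20.0, 2.0, 12.0, 16.0, 21.0, 3.0, 9.0, 13.0, 20.0, 3.0, 11.0, 14.0, 17.0, 2.0, 3.0, 12.0, 15.0, 18.0, 3.0, 10.0, 15.0, 16.0]
2 33 z above apron(shut) [14.0, 15.0, 9.0, 11.0, 4.0, 6.0, 2.0, 3.0, 1.0, 4.0, 6.0, 4.0, 0.0, 3.0, 1.0, 6.0, 3.0, 4.0, 3.0, 3.0, 2.0, 3.0, 3.0, 20.0, 1.0, 5.0, 13.0, 15.0, 12.0, 10.0]
6 24 z above apron(shut) [9.0, 6.0, -0.0, 5.0, 1.0, 3.0, 5.0, 2.0, 2.0, 3.0, 2.0, 3.0, 4.0, 4.0, 0.0, 1.0, 1.0, 2.0, 4.0, 8.0, 5.0, 6.0, 4.0, 0.0]
10 22 z above apron(shut) [4.0, 2.0, 1.0, 2.0, 4.0, 2.0, 2.0, 2.0, 0.0, 3.0, 2.0, 2.0, 5.0, 4.0, 3.0, 4.0, 2.0, 4.0, 1.0, 4.0, 3.0, 4.0]
14 21 z above apron(shut) [5.0, 2.0, 5.0, 
[... 938 characters left out ...]
3.0, 18.0, 22.0, 13.0, 12.0, 17.0, 22.0, 13.0, 19.0, 18.0, 13.0, 19.0, 21.0, 11.0, 16.0, 19.0, 22.0, 28.0, 13.0, 15.0, 20.0, 12.0, 13.0, 19.0]
50 27 z above apron(shut) [9.0, 13.0, 8.0, 6.0, 10.0, 8.0, 12.0, 8.0, 9.0, 9.0, 11.0, 9.0, 12.0, 10.0, 8.0, 11.0, 9.0, 13.0, 11.0, 11.0, 8.0, 11.0, 8.0, 13.0, 9.0, 10.0, 7.0]
54 18 z above apron(shut) [16.0, 16.0, 14.0, 16.0, 16.0, 13.0, 12.0, 16.0, 17.0, 13.0, 17.0, 15.0, 14.0, 16.0, 14.0, 15.0, 14.0, 17.0]
58 40 z above apron(shut) [14.0, 16.0, 10.0, 13.0, 8.0, 12.0, 14.0, 8.0, 12.0, 12.0, 14.0, 16.0, 10.0, 13.0, 8.0, 11.0, 16.0, 10.0, 10.0, 17.0, 7.0, 13.0, 14.0, 7.0, 13.0, 14.0, 11.0, 13.0, 8.0, 12.0]
62 4 z above apron(shut) [9.0, 9.0, 10.0, 7.0]
```

View pics/s9.png

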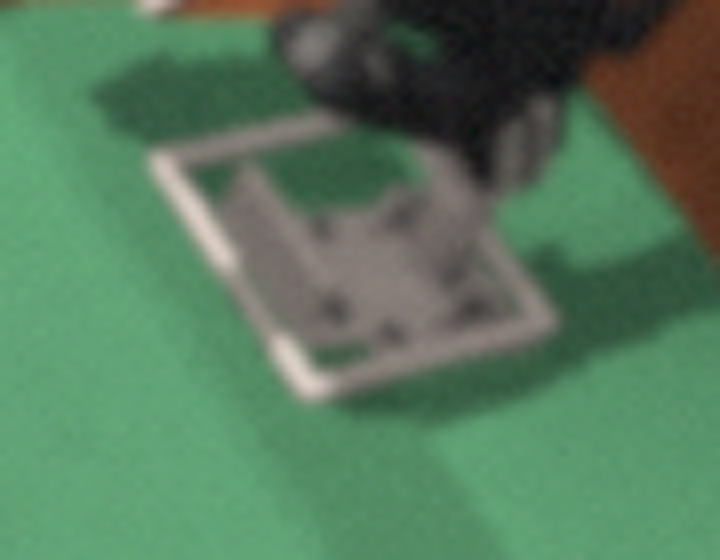

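The loop has dropped behind the keeper: bar at x≈57 mm lying on the apron, keeper root at x≈49 mm. Next, finger behind the lever.

Call:
step_arm(
  commands=[
    [0,0,0,0,-0.4,0,0],
    [0,0,0,0,0,-0.45,0],
    [0,0,0,0,0,-0.45,0],
    [0,0,0,-0.3,0,0,0],
    [0,0,0,-0.4,0.1,0,0],
    [0,0,0,-0.3,0.15,0,0],
    [0,0,0,-0.25,0.15,0,0],
    [0,0,0,0,0,0,0],
  ],
)

```text
time_s: 14.45
eef_pos: [0.5252, 0.1029, 0.1848]
eef_rot: [0.706, -0.706, 0.041, -0.04]
wrist_force: [-0.0, 0.4, 0.2]
opening: 0.001
```

Run:
```python
from h import *
st();im,d=lever("scene");cv2.imwrite("pics/s10.png",cv2.resize(im[130:290,200:420],None,fx=3,fy=3))
```

```text
t 14.45 tcp case mm [-47.4   0.2 184.8] F case [-0.   0.4  0.2] open 0.0 q [-0.03  0.14  1.75  0.    1.25  0.09]
scene lever 239 angle 1.61 spread [1.56 1.58 2.9  3.1 ] maxdist 0.123
bar side pts 101 [0.039 0.02  0.144] 0.159
```

View pics/s10.png

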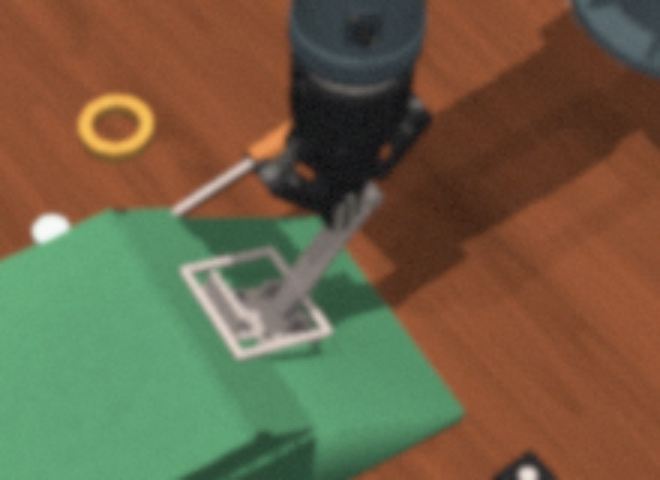

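Call:
step_arm(
  commands=[
    [0,0,0,-0.25,0.15,0,0],
    [0,0,0,-0.25,0.2,0,0],
    [0,0,0,-0.25,0.25,0,0],
    [0,0,0,-0.2,0.3,0,0],
    [0,0,0,0,0,0,0],
  ],
)

```text
time_s: 15.0
eef_pos: [0.497, 0.1063, 0.1572]
eef_rot: [0.706, -0.706, 0.041, -0.04]
wrist_force: [0.5, 0.0, 1.1]
opening: 0.001
```

Run:
```python
from h import *
st();im,d=lever("scene");cv2.imwrite("pics/s11.png",cv2.resize(im[130:290,200:420],None,fx=3,fy=3))
```

```text
t 15.0 tcp case mm [-75.8   0.3 157.2] F case [0.5 0.1 1.1] open 0.0 q [-0.02  0.12  1.84  0.    1.19  0.09]
scene lever 288 angle 1.176 spread [1.13 1.15 1.23 3.02] maxdist 0.123
bar side pts 98 [0.015 0.019 0.128] 0.16
```

View pics/s11.png

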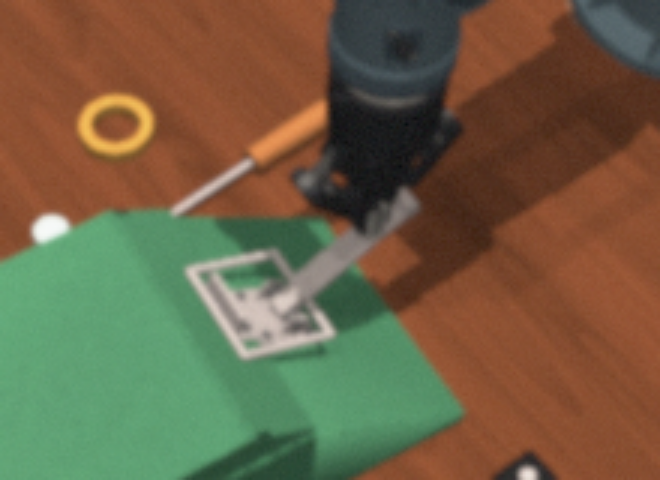

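Call:
step_arm(
  commands=[
    [0,0,0,-0.15,0.25,0,0],
    [0,0,0,-0.15,0.25,0,0],
    [0,0,0,-0.15,0.25,0,0],
    [0,0,0,-0.1,0.25,0,0],
    [0,0,0,0,0,0,0],
  ],
)

```text
time_s: 15.55
eef_pos: [0.4832, 0.1078, 0.1289]
eef_rot: [0.706, -0.706, 0.04, -0.041]
wrist_force: [2.7, -0.8, 1.7]
opening: 0.0
```

Run:
```python
from h import *
st();im,d=lever("scene");cv2.imwrite("pics/s12.png",cv2.resize(im[130:290,200:420],None,fx=3,fy=3))
```

```text
t 15.55 tcp case mm [-89.8   0.2 128.9] F case [ 2.7 -0.5  1.7] open 0.0 q [-0.02  0.12  1.9  -0.    1.12  0.09]
scene lever 280 angle 0.823 spread [0.77 0.79 0.86 2.98] maxdist 0.122
bar side pts 32 [0.04  0.019 0.142] 0.154
```

View pics/s12.png

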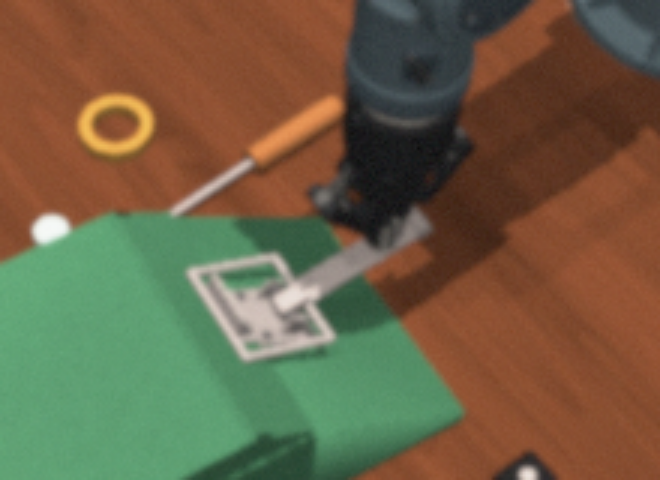

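Call:
step_arm(
  commands=[
    [0,0,0,-0.15,0.25,0,0],
    [0,0,0,-0.15,0.25,0,0],
    [0,0,0,0,0.25,0,0],
    [0,0,0,0,0.25,0,0],
    [0,0,0,0,0,0,0],
  ],
)

```text
time_s: 16.1
eef_pos: [0.4711, 0.109, 0.0966]
eef_rot: [-0.706, 0.706, -0.042, 0.039]
wrist_force: [-0.0, -0.6, 0.0]
opening: 0.004
```

Run:
```python
from h import *
st();im,d=lever("scene");cv2.imwrite("pics/s13.png",cv2.resize(im[130:290,200:420],None,fx=3,fy=3))
lid()
```

```text
t 16.1 tcp case mm [-1.019e+02  1.000e-01  9.660e+01] F case [ 0.1 -0.6  0. ] open 0.0 q [-0.02  0.15  1.94  0.    1.05  0.1 ]
scene lever 250 angle 0.452 spread [0.4  0.43 0.49 2.95] maxdist 0.121
bar side pts 31 [ 0.039 -0.02   0.142] 0.153
lid 6625 6571 [-0.0202  0.0006  0.1543] z press 0.1523
```

View pics/s13.png

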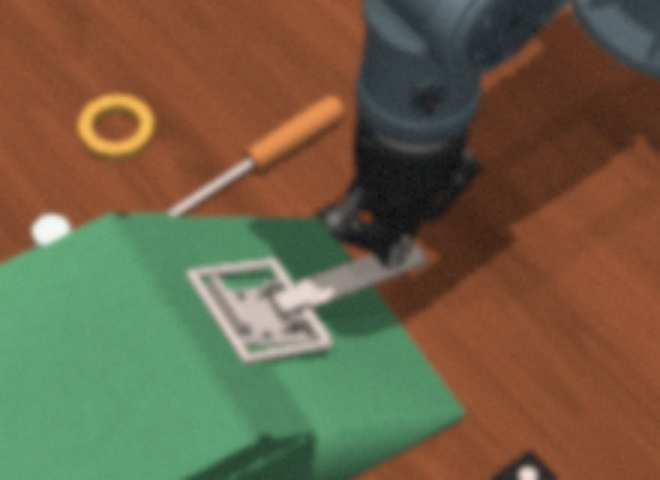

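Call:
step_arm(
  commands=[
    [0,0,0,0,0.2,0,0],
    [0,0,0,0,0.2,0,0],
    [0,0,0,0,0.2,0,0],
    [0,0,0,0,0.2,0,0],
    [0,0,0,0,0,0,0],
  ],
)

```text
time_s: 16.7
eef_pos: [0.4723, 0.1089, 0.0735]
eef_rot: [-0.706, 0.706, -0.041, 0.04]
wrist_force: [-0.4, 0.2, -0.2]
opening: -0.001
```

Run:
```python
from h import *
st();im,d=lever("scene");cv2.imwrite("pics/s14.png",cv2.resize(im[130:290,200:420],None,fx=3,fy=3))
lid()
```

```text
t 16.7 tcp case mm [-1.007e+02  1.000e-01  7.350e+01] F case [-0.4  0.2 -0.2] open -0.0 q [-0.02  0.2   1.95  0.    1.    0.1 ]
scene lever 211 angle 0.005 spread [-0.02 -0.01  1.56  3.03] maxdist 0.12
bar side pts 32 [0.04  0.    0.142] 0.155
lid 6648 6605 [-0.0252  0.0002  0.1557] z press 0.1531
```

View pics/s14.png

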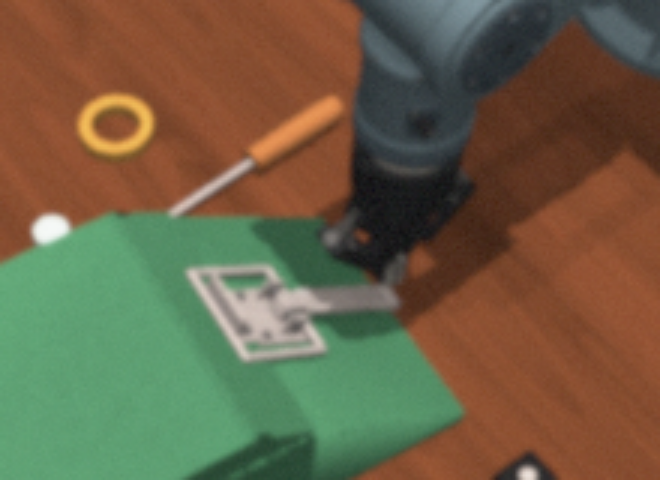

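The lever has snapped flat. Retreat clear, then check.

Call:
step_arm(
  commands=[
    [0,0,0,0,-0.8,0,0],
    [0,0,0,0,-0.9,0,0],
    [0,0,0,0,-0.9,0,0],
    [0,0,0,0,-0.9,0,0],
    [0,0,0,-0.6,-0.5,-0.6,0],
    [0,0,0,-0.6,0,-0.8,0],
    [0,0,0,0,0,-1,0],
    [0,0,0,0,0,-1,0],
    [0,0,0,0,0,-1,0],
    [0,0,0,0,0,-1,0],
  ],
)

```text
time_s: 17.8
eef_pos: [0.4188, -0.0491, 0.1953]
eef_rot: [-0.706, 0.706, -0.04, 0.041]
wrist_force: [0.2, 0.4, 0.5]
opening: 0.003
```

Call:
step_arm(
  commands=[
    [0,0,0,0,0,-1,0],
    [0,0,0,0,0,-1,0],
    [0,0,0,0,0,-1,0],
    [0,0,0,0,0,-1,0],
    [0,0,0,0,0,-1,0],
    [0,0,0,0,0,0,0],
    [0,0,0,0,0,0,0],
  ],
)

```text
time_s: 18.5
eef_pos: [0.4016, -0.1972, 0.1948]
eef_rot: [0.706, -0.706, 0.041, -0.041]
wrist_force: [0.1, 0.7, 0.5]
opening: -0.0
```

Run:
```python
from h import *
st();im,d=lever("scene");cv2.imwrite("pics/s15.png",im)
for n in ("scene","top"):
  for i in range(3): lid(n)
im,d=lever("top");cv2.imwrite("pics/t15.png",im)
c=w2c(cloud("scene",ctrl.camera("scene")[1]))
for th in ["handle","rod_end","collar","cylinder","driver","striker"]:
    r=ctrl.boxes_of(th,"top"); cal=ctrl.get_calibration("top"); R,t=np.array(cal["R"]),np.array(cal["t"])
    print(th,[(round(x["p"],2),np.round(R.T@(np.array(x["point"])-t),3).tolist()) for x in r[:1]])
```

```text
t 18.5 tcp case mm [-136.  -312.1  194.8] F case [0.  0.7 0.5] open -0.0 q [-0.72 -0.08  1.95  0.    1.26 -0.61]
scene lever 217 angle 0.007 spread [-0.03 -0.01  0.04  3.03] maxdist 0.118
bar side pts 31 [ 0.041 -0.019  0.144] 0.154
lid 6647 6604 [-0.0246 -0.0002  0.1555] z press 0.153
lid 6630 6565 [-2.500e-02  1.000e-04  1.556e-01] z press 0.1531
lid 6628 6580 [-0.0247 -0.0003  0.1555] z press 0.1531
lid 6527 6311 [-0.0253  0.0009  0.1564] z press 0.1539
lid 6537 6352 [-0.025  -0.0004  0.1564] z press 0.1539
lid 6522 6332 [-0.0245  0.0005  0.1563] z press 0.1539
top lever 372 angle 0.026 spread [-0.01  0.01  0.05  2.9 ] maxdist 0.123
bar side pts 38 [ 0.043 -0.02   0.141] 0.155
handle [(0.92, [0.502, 0.279, 0.014])]
rod_end [(0.77, [0.699, 0.269, 0.013])]
collar [(0.66, [0.531, -0.185, 0.013])]
cylinder [(0.74, [0.646, -0.08, 0.06])]
driver [(0.85, [0.419, -0.081, 0.024])]
striker [(0.58, [0.603, 0.393, 0.003])]
```

View pics/s15.png

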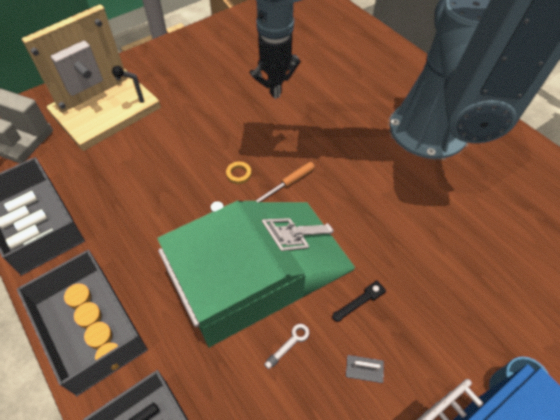

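View pics/t15.png

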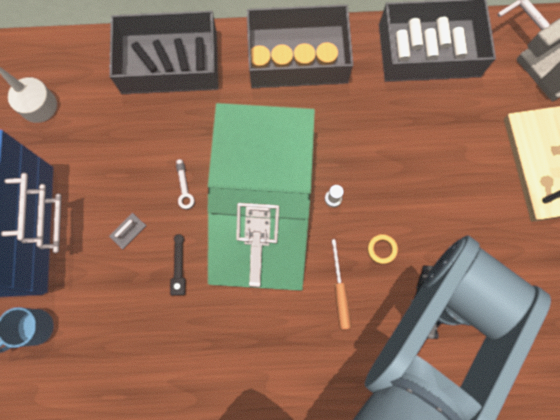

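Run:
```python
from h import *
for n in ("scene","top"):
    A=[];I=[]
    for i in range(4):
        im,d=ctrl.camera(n); A.append(d); I.append(im)
    d=np.median(A,0); im=np.mean(I,0).astype(np.uint8); np.save(n+"_fd.npy",d); np.save(n+"_fi.npy",im)
    c=w2c(cloud(n,d)); hsv=cv2.cvtColor(im,cv2.COLOR_BGR2HSV); g=(hsv[...,2]>100)&(hsv[...,1]<70)
    gr=(hsv[...,0]>58)&(hsv[...,0]<85)&(hsv[...,1]>55)
    m=gr&(c[...,0]>.02)&(c[...,0]<.07)&(abs(c[...,1])>.055)&(abs(c[...,1])<.095)&(c[...,2]>.1)
    P=c[m]; co=np.polyfit(P[:,0],P[:,2],1); print(n,"apron slope deg",np.degrees(np.arctan(co[0])),"z at 50",np.polyval(co,.05))
    nrm=np.array([-np.sin(np.arctan(co[0])),np.cos(np.arctan(co[0]))])
    for nm,lo,hi in (("bar ends",.024,.038),("mid",0,.018)):
        m=(abs(c[...,1])>lo)&(abs(c[...,1])<hi)&(c[...,0]>.015)&(c[...,0]<.09)&(c[...,2]>.1)
        P=c[m]; h=(P[:,[0,2]]-[.05,np.polyval(co,.05)])@nrm; s=(P[:,[0,2]]-[.05,np.polyval(co,.05)])@np.array([nrm[1],-nrm[0]])
        print(nm)
        for a in np.arange(-.03,.03,.002):
            q=abs(s-a)<.001
            if q.sum(): print(round(a*1e3),q.sum(),"h med/max mm",(np.median(h[q])*1e3).round(1),(np.percentile(h[q],90)*1e3).round(1),end=' | ')
        print()
    for th in ("keeper","loop_bar"):
        r=ctrl.boxes_of(th,n); cal=ctrl.get_calibration(n); R,t=np.array(cal["R"]),np.array(cal["t"])
        print(th,[(round(x["p"],2),(w2c(R.T@(np.array(x["point"])-t))*1e3).round(0).tolist()) for x in r[:2]])
im=np.load("scene_fi.npy"); cv2.imwrite("pics/z1.png",cv2.resize(im[205:265,250:345],None,fx=8,fy=8,interpolation=cv2.INTER_CUBIC))
im=np.load("top_fi.npy"); cv2.imwrite("pics/z2.png",cv2.resize(im[185:295,215:305],None,fx=5,fy=5,interpolation=cv2.INTER_CUBIC))
```

```text
scene apron slope deg 37.342867713667026 z at 50 0.13376034741748458
bar ends
-30 6 h med/max mm -0.5 8.3 | -24 1 h med/max mm 1.3 1.3 | -22 1 h med/max mm 2.4 2.4 | -20 4 h med/max mm 1.8 2.7 | -18 1 h med/max mm 1.1 1.1 | -16 2 h med/max mm 1.4 1.5 | -14 3 h med/max mm 1.3 1.4 | -12 5 h med/max mm 2.2 3.8 | -10 1 h med/max mm 1.4 1.4 | -8 3 h med/max mm 2.0 5.6 | -4 1 h med/max mm 7.3 7.3 | -2 2 h med/max mm 6.4 6.7 | 0 13 h med/max mm 6.4 6.9 | 2 22 h med/max mm 4.6 6.7 | 4 14 h med/max mm 0.9 5.0 | 6 7 h med/max mm 0.3 0.9 | 8 6 h med/max mm -0.2 0.8 | 10 11 h med/max mm -0.4 0.4 | 12 5 h med/max mm -0.7 -0.0 | 14 9 h med/max mm -0.3 0.1 | 16 6 h med/max mm -0.6 -0.5 | 18 8 h med/max mm -0.5 -0.2 | 20 8 h med/max mm -0.7 -0.4 | 22 8 h med/max mm -1.4 -0.5 | 24 7 h med/max mm -1.5 -0.9 | 26 6 h med/max mm -0.8 -0.5 | 28 7 h med/max mm -1.5 -1.2 | 
mid
-30 2 h med/max mm 1.0 1.1 | -26 1 h med/max mm 3.0 3.0 | -24 3 h med/max mm 4.5 4.9 | -20 2 h med/max mm 5.2 5.3 | -18 1 h med/max mm 6.2 6.2 | -16 2 h med/max mm 6.0 6.2 | -14 2 h med/max mm 4.7 5.3 | -12 1 h med/max mm 3.6 3.6 | -
[... 1749 characters left out ...]
 | -16 16 h med/max mm 3.5 4.2 | -14 15 h med/max mm 3.6 4.1 | -12 19 h med/max mm 3.1 4.2 | -10 4 h med/max mm 3.8 4.4 | -2 25 h med/max mm 8.8 21.8 | 0 60 h med/max mm 7.7 23.0 | 2 29 h med/max mm 2.9 22.0 | 4 15 h med/max mm 0.1 1.4 | 6 17 h med/max mm -0.0 0.9 | 8 14 h med/max mm -0.4 1.1 | 10 14 h med/max mm 0.0 0.9 | 12 21 h med/max mm -0.6 1.0 | 14 14 h med/max mm 0.0 1.2 | 16 16 h med/max mm -0.4 0.4 | 18 17 h med/max mm -0.8 0.8 | 20 16 h med/max mm -0.7 0.2 | 22 18 h med/max mm -0.9 -0.1 | 24 14 h med/max mm -1.0 0.2 | 26 20 h med/max mm -0.8 0.3 | 28 14 h med/max mm -1.4 -0.1 | 
keeper [(0.81, [137.0, 0.0, 154.0])]
loop_bar [(0.75, [16.0, -6.0, 119.0]), (0.41, [-25.0, 4.0, 99.0])]
```

View pics/z1.png

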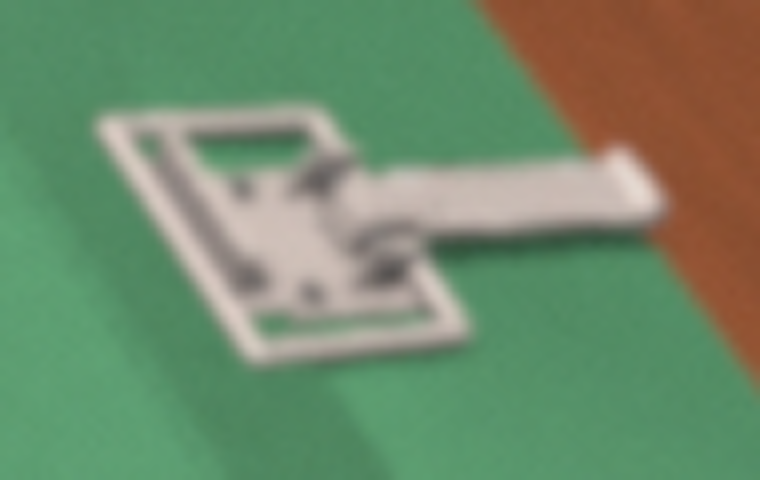

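View pics/z2.png

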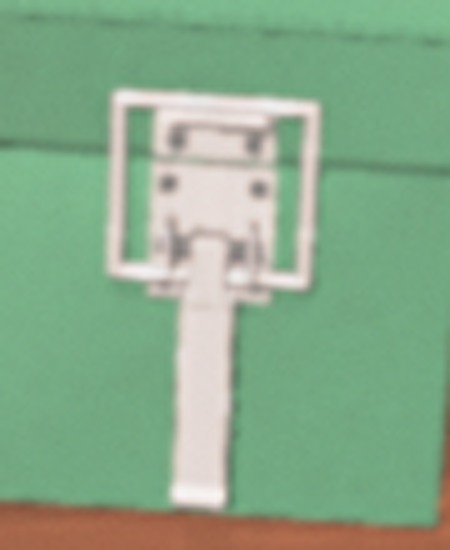

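Run:
```python
from h import *
for n in ("scene","top"):
    d=np.load(n+"_fd.npy"); im=np.load(n+"_fi.npy"); c=w2c(cloud(n,d)); hsv=cv2.cvtColor(im,cv2.COLOR_BGR2HSV)
    for rng in ((.09,.25),(-.3,.3)):
        m=(hsv[...,0]<15)&(hsv[...,1]>90)&(abs(c[...,2])<.012)&(abs(c[...,1])<.3)&(c[...,0]>rng[0])&(c[...,0]<rng[1])
        P=c[m]; A=np.c_[P[:,:2],np.ones(len(P))]; k=np.ones(len(P),bool)
        for i in range(4):
            co=np.linalg.lstsq(A[k],P[k,2],rcond=None)[0]; k=abs(P[:,2]-A@co)<.003
        print(n,"table",rng,k.sum(),co.round(4),"z at lidpress xy",(co@[.1,0,1]).round(4))
    hs=(hsv[...,0]>58)&(hsv[...,0]<85)&(hsv[...,1]>55)
    m=hs&(c[...,0]>.095)&(c[...,0]<.255)&(abs(c[...,1])<.095)&(c[...,2]>.13)&(c[...,2]<.18)
    P=c[m]
    for x in np.arange(.09,.27,.02):
        q=P[abs(P[:,0]-x)<.006]; print(round(x,2),(np.median(q[:,2])*1e3).round(2),end=' ; ')
    A=np.c_[P[:,:2],np.ones(len(P))]; print(np.linalg.lstsq(A,P[:,2],rcond=None)[0].round(4))
```

```text
scene table (0.09, 0.25) 8660 [-0.0005  0.     -0.0003] z at lidpress xy -0.0004
scene table (-0.3, 0.3) 37202 [-0.0002  0.     -0.0004] z at lidpress xy -0.0004
0.09 153.36 ; 0.11 152.8 ; 0.13 152.3 ; 0.15 151.83 ; 0.17 151.38 ; 0.19 150.86 ; 0.21 150.32 ; 0.23 149.81 ; 0.25 149.39 ; [-2.500e-02  1.000e-04  1.556e-01]
top table (0.09, 0.25) 8792 [-0.0004  0.0007  0.0005] z at lidpress xy 0.0004
top table (-0.3, 0.3) 45927 [-0.0001  0.0006  0.0004] z at lidpress xy 0.0004
0.09 154.07 ; 0.11 153.74 ; 0.13 153.19 ; 0.15 152.7 ; 0.17 152.15 ; 0.19 151.71 ; 0.21 151.23 ; 0.23 150.58 ; 0.25 150.16 ; [-0.0254  0.0005  0.1565]
```

Run:
```python
from h import *
lid("scene"); lid("top"); st(); print(ctrl.hand_in())
```

```text
lid 6617 6574 [-2.480e-02  1.000e-04  1.556e-01] z press 0.1531
lid 6535 6315 [-0.0252  0.0008  0.1565] z press 0.154
t 19.95 tcp case mm [-135.9 -311.8  194.7] F case [-0.2 -0.9  0.1] open 0.0 q [-0.72 -0.08  1.95  0.    1.26 -0.61]
the job is handed in; nothing more can be done
None
```

The latch is closed and the lid is clamped, but the lid is only just inside its limit. I handed the job in at about 20 s of the 58 s allowed; the hand-in gives no verdict.

I pushed the lid down onto its seal with about 7 N. I then swung the lever up to its stop, tipped the loop over behind the keeper, and threw the lever down until it snapped flat. Afterwards I moved the arm clear.

Last checks, from both cameras:

| Check | Measured | Required |
|---|---|---|
| Lever angle | 0.01–0.03 rad | below 0.06 |
| Lid angle | 0.025 rad, steady over 3 s | below 0.028 |
| Loop bar | centre about 4 mm off the apron, right behind the keeper | within 6 mm of its seat |
| Parts and tools lying round the case | found within about 4 mm of where they started (detector accuracy) | within 30 mm |
| Arm | clear of everything, wrist force about zero | touching nothing |

- **Lid angle:** it does not match the roughly 0.016 rad the task says the latch draws to. The bench surface measured flat to 0.0005 rad in the same pictures, so I trust the reading. I left the lid there rather than press harder.
- **Loop bar:** the trained networks did not find the keeper reliably after latching, so I judged the bar's seat from the depth pictures.

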